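# Drop a batch of cast nuggets with the bench treadle

### The job

Tip all five metal nuggets out of the scoop into the funnel of the batch dropper, stand the empty scoop back upright on the bench and let go of it. Then press the treadle down until you feel it firmly against its stop, without forcing it, hold it there for a second so that the nuggets drop into the box below, and let it spring back up. How deep the stop is set is not known beforehand; spill nothing and leave the tin, the jar and the hammer where they are.

Things in the scene. Friction and masses are not known exactly. Their poses are not given: they have to be found in the camera images.
- dropper: batch dropper, fixed: dark steel base plate 200 x 400 mm, 6 mm thick (100 mm to its +y, 300 mm to its -y), an aluminium funnel in a frame of four 10 mm posts (x, y = +-88 mm, top 153 mm) over an open grey box. The treadle is on its -y side; under it hides the stop, a stud whose height is set differently each time. Origin: on the bench under the funnel's axis, z up
- funnel_mouth (a point): centre of the funnel's upper mouth, 167 mm above the bench. Round, 164 mm across outside (wall 4 mm), 55 mm deep, narrowing to a 64 mm opening shut by a hinged trap. The treadle opens the trap, its spring shuts it; nuggets fall straight through if the treadle is pressed too early
- box_floor (a point): centre of the inner floor of the open grey box under the funnel, 10 mm above the bench; the box is 150 x 150 mm with 4 mm walls, its rim 40 mm above this point. Axes parallel to the dropper's
- treadle: steel treadle plate, 66 mm wide, 8 mm thick, ribbed rubber pad at its free end. Origin on its hinge (own y axis, 34 mm above the bench); the plate runs along its own -x to 140 mm. At rest it slopes up 0.45 rad towards the free end; pressing turns it 0.2 to 0.4 rad towards level until it meets the stop. The spring takes 5 to 12 N at the pad, then at the stop it goes hard
- treadle_pad (a point): where to press: on the top of the treadle's rubber pad, 110 mm from the hinge; 88 mm above the bench at rest, it moves down 25 to 45 mm to the stop
- scoop: open aluminium scoop holding the nuggets, loose, 180 g: flat floor 80 x 70 mm, upright back and sides 40 mm high, front ramp sloping outward at 45 degrees, sheet 3 mm. Origin: underside of the floor (floor from x = -48 to 32 mm); x points forward to the pouring lip, z up
- scoop_grip (a point): middle of the scoop's wooden handle's grip, on the scoop's x axis: a bar 14 mm wide (y), 12 mm high, reaching straight back from the scoop's back wall from x = -48 to -142 mm; this point is 95 mm behind the origin and 40 mm above the scoop's underside
- scoop_lip (a point): middle of the scoop's pouring lip, 68 mm in front of the origin, 38 mm above the underside
- nugget1: a barrel-shaped cast brass nugget, 17 mm across, 14 mm high, 22 g, lying in the scoop at the start; origin at the centre of its lower face
- nugget2: a barrel-shaped cast brass nugget, 17 mm across, 14 mm high, 22 g, lying in the scoop at the start; origin at the centre of its lower face
- nugget3: a barrel-shaped cast brass nugget, 17 mm across, 14 mm high, 22 g, lying in the scoop at the start; origin at the centre of its lower face
- nugget4: a barrel-shaped cast brass nugget, 17 mm across, 14 mm high, 22 g, lying in the scoop at the start; origin at the centre of its lower face
- nugget5: a barrel-shaped cast brass nugget, 17 mm across, 14 mm high, 22 g, lying in the scoop at the start; origin at the centre of its lower face
- tin: bystander: steel tin 72 mm across, 70 mm high; origin under its centre
- jar: bystander: amber glass jar 56 mm across, 80 mm high; origin under its centre
- hammer: bystander: hammer 220 mm long lying on the bench, handle along its own x
Mind the look-alikes: they are no part of the job. Of the things that look like the scoop, the middle-sized one is meant.

How it is judged:
By the outcome, as a careful person would: the job done as asked, in the order asked, and still so for the second after the job is handed in, with the robot touching nothing.
It also fails if it takes over 72 s, if anything falls off the work surface, if the arm or the gripper's body presses on something with over 40 N, if the wrist force passes 120 N, or if a joint passes its speed limit or range.

### The arm

A 7-joint arm with a two-finger parallel gripper is mounted at the origin on the work surface. World frame = base frame: x ahead of the robot, y to its left, z up, the work surface at z = 0. Lengths are in m, angles in rad, forces in N, time in s.
With the tool pointing down it reaches from about 0.4 to 0.85 m from the base axis. Payload 4.5 kg.
Tool frame: the origin (TCP) lies at the very end of the fingers, on their centre line; the grasp point (between the pads) lies 19 mm behind it; z points along the fingers, y is the line along which they close (so a half turn about z gives the same grasp; the last joint's range is limited). The gripper opens to 88 mm and grips with 3 to 60 N. Pads are 18 mm wide; open, the fingers measure 123 mm over their backs; the gripper's body (75 mm by 187 mm) begins 45 mm behind the grasp point.
Start: joints at [-1.14, 0.689, -0.195, 1.565, 0.157, 0.902, -0.215], TCP at [0.242, 0.576, 0.239] pointing down, gripper open.
Joint ranges: [-3.01, 3.01], [-0.46, 2.08], [-1.47, 1.51], [0.13, 2.56], [-1, 4.14], [0.04, 2.09], [-2.66, 2.66]. Speed limits (rad/s): [2.57, 2.57, 3.14, 3.14, 3.14, 3.14, 3.14].

### API

Orientations are given as a unit quaternion [x, y, z, w].
In Python, from plant import r gives the robot as it stands. The module is installed in compiled form; this text tells all that it offers.
- The arm moves only by the shell command python3 -m pendant 'ROWS' [FORCE]. ROWS is JSON, one flat list of numbers, 7 for each row, row after row: the opening, from 0 (shut) to 1 (fully open), then the shift along the tool's x, y, z scaled (see below), then the turn, a rotation vector about the tool's x, y, z scaled (see below). A call has 1 to 12 rows; each row is the pose to reach, as a shift and turn from the pose commanded when the call began, along the tool's axes at that moment; what a row does not reach only later rows make up. The controller multiplies each number of a shift by 0.15 m and each number of a turn by pi/2 rad. A row lasts 1/10 s, in which the tool goes at most 50 mm and 8.59 degrees, less where a joint would pass 70% of its speed; a pose out of reach is approached as far as the arm can. A call with a number of a shift or a turn outside -1 to 1 is refused whole. A call with a gripper value outside its range is refused whole. The fingers move at their own pace and stop on an object; FORCE is the grip in N (left out, the last holds). Time passes only in rows, so rows that repeat a pose let the fingers close. It gives the time, the measured TCP pose, the force, the opening and the grip force at its end, in the units of the state.
- r.get_state(): the state, without advancing time (a new reading comes with each control period).
- r.snapshot(name): name is "side" or "top"; returns a dict with "img" (400x640x3 uint8, red, green, blue), "mtx" (3x3 intrinsics, pixels), "cam_to_world" (4x4, takes a point from camera to world coordinates). Camera axes: x right, y up, looking along -z (the intrinsics and any distortion apply to the point x, -y, -z); pixel columns grow to the right and rows downward; lengths in m; the calibration is good to about 2 mm. A picture is of the moment at which its call begins. There is no depth.
- r.finish_job(): hands the job in; it is judged then, once.
The state is a dict: "clock": time; "q": joint angles; "qd": joint speeds; "joint_torque": joint torques, N m; "tool_pos": TCP position; "eef_rot": TCP orientation; "contact_force": force on the tool from outside, world axes, zero at the start; "moment": the same for the moment, N m; "opening": opening from 0.0 (shut) to 1.0 (fully open); "finger_force": force on a finger pad.
Only numpy, scipy, OpenCV 4.12 (cv2) and the standard library are available. Lean on these libraries where they do the work, as an engineer would, in place of code of your own. Each camera call takes 0.05 s, during which the arm holds its last target. There are 200 camera calls.

## Working session

There is one attempt and no reset: what is moved stays moved. The work goes in short steps, Python scripts to look and compute and a shell command to move; the robot and the scene stay as the last step left them, time stands still between calls to the robot, and variables do not carry over. Pictures are saved under pics/ and viewed, at most 10 in all, crops included, and the job is handed in when it is done.

```bash
mkdir -p pics; python3 - <<'E'
from plant import r
import cv2,numpy as np
s=r.get_state();print({k:np.round(v,3).tolist() for k,v in s.items()})
for n in("top","side"):
    d=r.snapshot(n);cv2.imwrite(f"pics/{n}0.png",d["img"][:,:,::-1]);print(n,d["mtx"].round(1).tolist(),d["cam_to_world"].round(3).tolist(),d.keys())
    np.savez(f"{n}0.npz",**{k:d[k] for k in("img","mtx","cam_to_world")})
E
```

```text
{'clock': 0.0, 'q': [-1.14, 0.69, -0.195, 1.566, 0.157, 0.902, -0.215], 'qd': [0.002, 0.001, 0.002, 0.002, -0.0, 0.001, 0.0], 'joint_torque': [-0.0, -52.757, -1.267, -15.342, -0.053, 0.007, 0.0], 'tool_pos': [0.241, 0.576, 0.238], 'eef_rot': [0.197, 0.98, -0.001, -0.0], 'contact_force': [-0.313, 0.673, 0.013], 'moment': [0.001, -0.051, 0.001], 'finger_force': 0.0, 'opening': 0.999}
top [[365.0, 0.0, 318.6], [0.0, 365.0, 199.8], [0.0, 0.0, 1.0]] [[-0.019, 0.997, -0.078, 0.448], [-1.0, -0.018, 0.006, 0.028], [0.005, 0.078, 0.997, 1.074], [0.0, 0.0, 0.0, 1.0]] dict_keys(['img', 'mtx', 'cam_to_world'])
side [[364.8, 0.0, 320.6], [0.0, 364.8, 199.9], [0.0, 0.0, 1.0]] [[0.8, 0.46, -0.385, 0.131], [-0.6, 0.625, -0.499, -0.478], [0.011, 0.63, 0.776, 0.877], [0.0, 0.0, 0.0, 1.0]] dict_keys(['img', 'mtx', 'cam_to_world'])
```

View pics/top0.png

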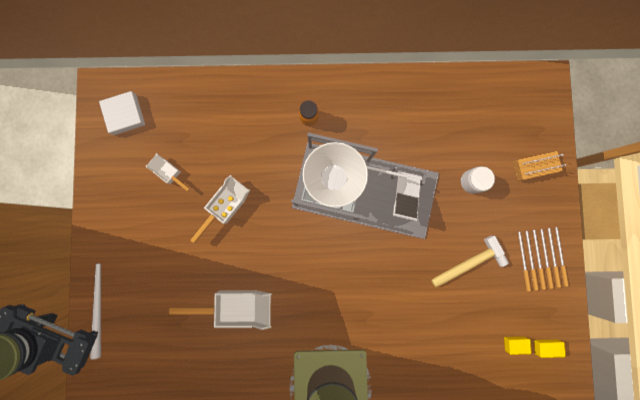

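View pics/side0.png

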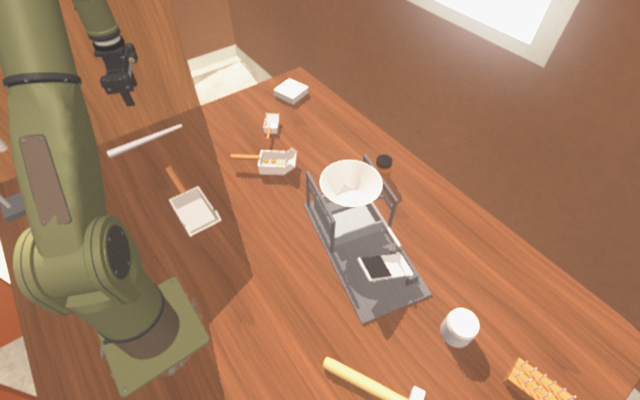

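Top view: the scoop candidates are small at (165,168), middle with nuggets at (227,200), and large at (242,310). I choose the middle one, which also holds the 5 nuggets. The dropper funnel is at (335,175) and the treadle pad at (407,205). The tin is at (478,180), the jar at (308,110) and the hammer at (470,262). Next I check the choice in a close crop.

```bash
python3 - <<'E'
import cv2,numpy as np
t=np.load("top0.npz")["img"][:,:,::-1]
a=cv2.resize(t[165:255,180:260],None,fx=5,fy=5,interpolation=cv2.INTER_CUBIC)   # 400x450
b=cv2.resize(t[130:242,288:443],(400,289),interpolation=cv2.INTER_CUBIC)
b=cv2.copyMakeBorder(b,0,450-289,0,0,cv2.BORDER_CONSTANT)
cv2.imwrite("pics/crop1.png",np.hstack([a,b]))
E
cat > h.py <<'E'
import numpy as np,cv2
from scipy.spatial.transform import Rotation as R
def load(n):
    d=np.load(n+".npz");return d["img"],d["mtx"],d["cam_to_world"]
def ray(n,px):
    _,K,T=load(n);u,v=px
    d=np.array([(u-K[0,2])/K[0,0],-(v-K[1,2])/K[1,1],-1.]);return T[:3,3],T[:3,:3]@d
def onz(n,px,z):
    o,d=ray(n,px);return o+d*(z-o[2])/d[2]
def proj(n,p):
    _,K,T=load(n);c=T[:3,:3].T@(np.asarray(p)-T[:3,3]);return np.array([K[0,2]+K[0,0]*c[0]/-c[2],K[1,2]-K[1,1]*c[1]/-c[2]])
def tri(pt,ps):
    o1,d1=ray("top0",pt);o2,d2=ray("side0",ps)
    s=np.linalg.lstsq(np.c_[d1,-d2],o2-o1,rcond=None)[0]
    a,b=o1+s[0]*d1,o2+s[1]*d2;return (a+b)/2,np.linalg.norm(a-b)
E
```

```text
(no output)
```

View pics/crop1.png

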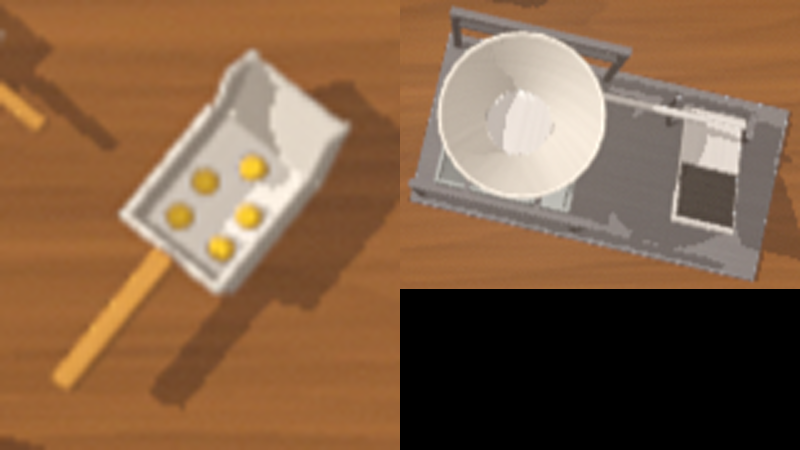

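The crop confirms the choice. The scoop has 5 nuggets, its lip is to the upper right, and the handle runs from about (213,216) to (193,241). The treadle pad is at (407,205), with its hinge towards image-up.

```bash
python3 - <<'E'
from h import *
im,_,_=load("top0");hsv=cv2.cvtColor(im,cv2.COLOR_RGB2HSV)
P=lambda *a:print(*[np.round(x,4) if not isinstance(x,str) else x for x in a])
he=onz("top0",(192.9,241),.046);hj=onz("top0",(213,215.5),.046)
l1=onz("top0",(230.4,175.4),.038);l2=onz("top0",(249.6,190.4),.038)
b1=onz("top0",(204.4,207.6),.04);b2=onz("top0",(224,223.4),.04)
P("handle end",he,"lip",(l1+l2)/2,np.linalg.norm(l1-l2),"back",(b1+b2)/2,np.linalg.norm(b1-b2))
f=(l1+l2)/2-(he);f[2]=0;L=np.linalg.norm(f);f/=L
P("len handle end-lip (0.210)",L,"back->lip .116",np.linalg.norm(((l1+l2)/2-(b1+b2)/2)[:2]),"heading deg",np.degrees(np.arctan2(f[1],f[0])))
s1=f;b=(b1+b2)/2
org=np.mean([he+.142*f,(l1+l2)/2-.068*f,b+.0495*f],0);P("org",org)
# nugget mask centroid
# funnel rim: bright low-sat blob
m=((hsv[:,:,1]<60)&(hsv[:,:,2]>150)).astype(np.uint8);roi=np.zeros_like(m);roi[135:212,298:372]=1
c=max(cv2.findContours(m*roi,0,1)[0],key=cv2.contourArea);(cx,cy),(A,B),an=cv2.fitEllipse(cv2.convexHull(c))
fm=onz("top0",(cx,cy),.167);e=onz("top0",(cx+(A+B)/4,cy),.167)
P("funnel px",cx,cy,A,B,"mouth",fm,"rad(.082)",np.linalg.norm(fm-e))
# base plate corners (top .006)
for n,p in dict(tr=(437.5,172.5),br=(380+0,0)).items():
    pass
cor=[onz("top0",((x-400)/2.58+288,y/2.58+130),.006) for x,y in((788,110),(756,279),(412,198))]
P("cor",*cor,np.linalg.norm(cor[0]-cor[1]),np.linalg.norm(cor[1]-cor[2]))
u=(cor[2]-cor[1]);yaw=np.arctan2(u[1],u[0])-np.pi/2;P("dropper yaw deg",np.degrees(yaw))
# black pad
m=((hsv[:,:,2]<70)).astype(np.uint8);roi=np.zeros_like(m);roi[185:222,388:425]=1
c=max(cv2.findContours(m*roi,0,1)[0],key=cv2.contourArea);rr=cv2.minAreaRect(c)
pc=onz("top0",rr[0],.088);P("pad",rr,pc)
d=pc-fm;Rz=np.array([[np.cos(yaw),np.sin(yaw)],[-np.sin(yaw),np.cos(yaw)]]);P("pad in dropper frame",Rz@d[:2])
# side check
P("side proj grip",proj("side0",org+[-.095*f[0],-.095*f[1],0]+np.array([0,0,.0])),"funnel",proj("side0",fm),"pad",proj("side0",pc),"lip",proj("side0",(l1+l2)/2),"hend",proj("side0",he))
E
```

```text
handle end [0.4195 0.3753 0.046 ] lip [0.5817 0.2452 0.038 ] 0.0702 back [0.49   0.3178 0.04  ] 0.0719
len handle end-lip (0.210) 0.208 back->lip .116 0.117 heading deg -38.7282
org [0.5292 0.287  0.0413]
funnel px 334.1792 177.5457 70.526 74.1868 mouth [ 0.5743 -0.0176  0.167 ] rad(.082) 0.0907
cor [ 0.6058 -0.3341  0.006 ] [ 0.4139 -0.2893  0.006 ] [0.5127 0.0979 0.006 ] 0.197 0.3997
dropper yaw deg -14.3121Traceback (most recent call last):
  File "<stdin>", line 26, in <module>
ValueError: max() iterable argument is empty
```

```bash
python3 - <<'E'
from h import *
im,_,_=load("top0");hsv=cv2.cvtColor(im,cv2.COLOR_RGB2HSV)
np.set_printoptions(precision=4,suppress=True)
yaw=np.radians(-14.0);ex=np.array([np.cos(yaw),np.sin(yaw)]);ey=np.array([-ex[1],ex[0]])
print("base origin from cor2(-x,+y)",np.array([.5127,.0979])+.1*ex-.1*ey,"from (-x,-y)",np.array([.4139,-.2893])+.1*ex+.3*ey,"from (+x,-y)",np.array([.6058,-.3341])-.1*ex+.3*ey)
fm=onz("top0",(335.3,174.6),.167);print("mouth",fm,"r",np.linalg.norm(fm-onz("top0",(367.4,174.6),.167)))
print("pad hsv",hsv[206,407],hsv[206,420],hsv[186,407])
m=(hsv[:,:,2]<hsv[206,407,2]+12).astype(np.uint8);roi=np.zeros_like(m);roi[185:222,392:421]=1
c=max(cv2.findContours(m*roi,0,1)[0],key=cv2.contourArea);rr=cv2.minAreaRect(c);print(rr)
pc=onz("top0",rr[0],.088);d=(pc-fm)[:2];print("pad",pc,"in dropper",d@ex,d@ey)
f=np.array([np.cos(-.676),np.sin(-.676)]);org=np.array([.5292,.287])
for n,p in dict(mouth=fm,pad=pc,hend=[*(org-.142*f),.046],lip=[*(org+.068*f),.038]).items():print(n,p,"side px",proj("side0",p))
E
```

```text
base origin from cor2(-x,+y) [ 0.5855 -0.0233] from (-x,-y) [ 0.5835 -0.0224] from (+x,-y) [ 0.5813 -0.0188]
mouth [ 0.5817 -0.0205  0.167 ] r 0.08051174325563817
pad hsv [13 53 86] [  9  30 118] [ 14  23 229]
((406.5588684082031, 205.2647247314453), (23.525955200195312, 18.675243377685547), 14.03624439239502)
pad [ 0.5061 -0.216   0.088 ] in dropper -0.026064687137075722 -0.20792979104428017
mouth [ 0.5817 -0.0205  0.167 ] side px [350.4698 182.3584]
pad [ 0.5061 -0.216   0.088 ] side px [375.659 266.069]
hend [np.float64(0.4184284037735676), np.float64(0.3758462349762116), 0.046] side px [230.5623 156.0104]
lip [np.float64(0.5822455531225169), np.float64(0.2444539156451944), 0.038] side px [295.4011 159.7702]
```

```bash
python3 -m pendant '[1,0,0,-0.5,0,0.3,0, 1,0,0,-0.5,0,0.61,0, 1,0,0,-0.5,0,0.61,0, 1,0,0,-0.5,0,0.61,0, 1,0,0,-0.5,0,0.61,0, 1,0,0,-0.5,0,0.61,0, 1,0,0,-0.5,0,0.61,0, 1,0,0,-0.5,0,0.61,0, 1,0,0,-0.5,0,0.61,0]'; cat >> h.py <<'E'
from plant import r
np.set_printoptions(precision=4,suppress=True)
F=np.array([.780,-.626,0]);ORG=np.array([.5292,.287,0])
def toolR(az,tilt):  # tool x back, y left, z down for heading az(deg); tilt deg about tool y, + = pour
    a=np.radians(az);f=np.array([np.cos(a),np.sin(a),0]);l=np.array([-f[1],f[0],0])
    return R.from_matrix(np.c_[-f,l,[0,0,-1]])*R.from_euler('y',tilt,degrees=True)
def cur():
    s=r.get_state();return s,np.array(s["tool_pos"]),R.from_quat(s["eef_rot"])
def go(p,Rt,p0=None,R0=None):
    if p0 is None: _,p0,R0=cur()
    return np.r_[R0.inv().apply(np.asarray(p)-p0)/.15,(R0.inv()*Rt).as_rotvec()/(np.pi/2)]
def tcp(grip,Rt): return np.asarray(grip)+Rt.apply([0,0,.019])
E
python3 - <<'E'
from h import *
s,p,Q=cur();print(s["q"],p,toolR(-22.7,55).inv()*Q and (toolR(-22.7,55).inv()*Q).magnitude())
Rt=toolR(-38.7,-30);g=np.array([.473,.332,.040])
print("pre",go(tcp(g+[0,0,.10],Rt),Rt))
E
```

```text
clock: 1.0
tool_pos: [0.24, 0.5771, 0.3145]
eef_rot: [0.174, 0.87, 0.091, -0.452]
contact_force: [-0.9, 0.0, 1.3]
opening: 1.003
finger_force: 0.0
[-0.5109  0.9079 -0.6856  1.4271 -0.4621  1.1536  0.3883] [0.24   0.5771 0.3145] 0.0029486353485408227
pre [-2.2621 -0.9296 -1.0038 -0.0418 -0.9363  0.1917]
```

```bash
python3 -m pendant '[1,-1,-0.45,-0.45,-0.02,-0.5,0.1, 1,-1,-0.45,-0.45,-0.02,-0.5,0.1, 1,-1,-0.45,-0.45,-0.02,-0.5,0.1, 1,-1,-0.45,-0.45,-0.02,-0.5,0.1, 1,-1,-0.45,-0.45,-0.02,-0.5,0.1, 1,-1,-0.45,-0.45,-0.02,-0.5,0.1, 1,-1,-0.45,-0.45,-0.02,-0.5,0.1]'; 
python3 - <<'E'
from h import *
Rt=toolR(-38.7,-30);g=np.array([.473,.332,.040])
print("pre",go(tcp(g+[0,0,.10],Rt),Rt),cur()[0]["q"])
E
```

```text
clock: 1.7
tool_pos: [0.3412, 0.4637, 0.2332]
eef_rot: [0.264, 0.961, -0.002, -0.087]
contact_force: [-0.1, 1.1, -0.3]
opening: 1.003
finger_force: 0.0
pre [-1.3723 -0.2822  0.5245 -0.0155 -0.4367  0.0971] [-0.783   0.6709 -0.2493  1.6553 -0.0134  0.8898  0.0585]
```

```bash
python3 -m pendant '[1,-1,-0.25,0.2,-0.02,-0.44,0.1, 1,-1,-0.25,0.2,-0.02,-0.44,0.1, 1,-1,-0.25,0.2,-0.02,-0.44,0.1, 1,-1,-0.25,0.2,-0.02,-0.44,0.1, 1,-1,-0.25,0.2,-0.02,-0.44,0.1, 1,-1,-0.25,0.2,-0.02,-0.44,0.1, 1,-1,-0.25,0.2,-0.02,-0.44,0.1, 1,-1,-0.25,0.2,-0.02,-0.44,0.1]'; 
python3 - <<'E'
from h import *
Rt=toolR(-38.7,-30);g=np.array([.473,.332,.040])
print("pre",go(tcp(g+[0,0,.10],Rt),Rt),"grasp",go(tcp(g,Rt),Rt),cur()[0]["q"])
E
```

```text
clock: 2.5
tool_pos: [0.4489, 0.3499, 0.1784]
eef_rot: [0.328, 0.908, -0.087, 0.246]
contact_force: [0.7, 0.8, -0.6]
opening: 1.003
finger_force: 0.0
pre [-0.0432  0.0099  0.4488 -0.0031  0.0027 -0.0099] grasp [ 0.2926  0.0076  1.0248 -0.0031  0.0027 -0.0099] [-1.2507  0.7861  0.3695  1.8865  0.4788  0.6098 -0.5076]
```

```bash
python3 -m pendant '[0.6,-0.04,0.01,0.45,0,0,-0.01, 0.6,-0.04,0.01,0.45,0,0,-0.01, 0.6,0.1,0.01,0.7,0,0,-0.01, 0.6,0.2,0.01,0.87,0,0,-0.01, 0.6,0.28,0.01,1,0,0,-0.01, 0.6,0.29,0.01,1,0,0,-0.01, 0.6,0.29,0.01,1,0,0,-0.01, 0.6,0.29,0.01,1,0,0,-0.01]'; 
python3 - <<'E'
from h import *
Rt=toolR(-38.7,-30);g=np.array([.473,.332,.040])
print("grasp",go(tcp(g,Rt),Rt),cur()[0]["q"])
d=r.snapshot("top");cv2.imwrite("pics/top1.png",cv2.resize(d["img"][150:270,150:270,::-1],(600,600),interpolation=cv2.INTER_CUBIC))
E
```

```text
clock: 3.3
tool_pos: [0.4796, 0.328, 0.0278]
eef_rot: [0.32, 0.911, -0.088, 0.246]
contact_force: [-0.5, -0.7, -0.6]
opening: 0.601
finger_force: 0.0
grasp [ 0.0033 -0.0066  0.0309 -0.0021  0.0035  0.    ] [-1.218   1.0783  0.4378  1.9177  0.5372  0.2828 -0.6183]
```

View pics/top1.png

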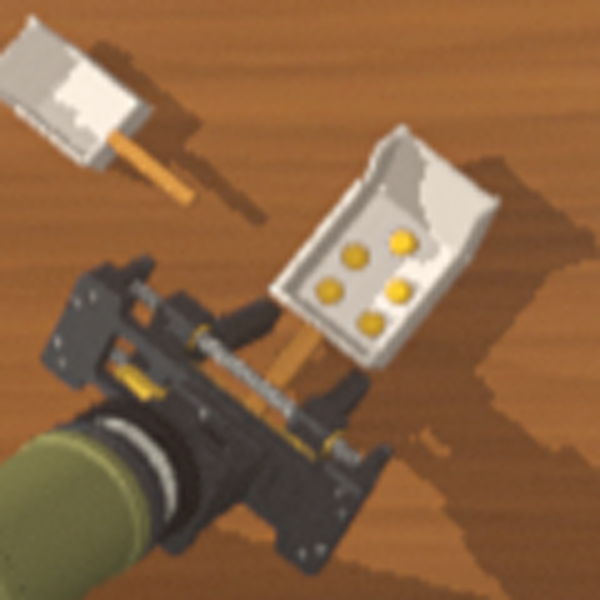

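The open fingers straddle the wooden handle, with the gap centred near (285,375) in the crop, but the tips are close to the scoop's back wall. I back off 8 mm and then close.

```bash
python3 -m pendant '[0.6,0.05,-0.005,0,0,0,0, 0.6,0.05,-0.005,0,0,0,0, 0,0.05,-0.005,0,0,0,0, 0,0.05,-0.005,0,0,0,0, 0,0.05,-0.005,0,0,0,0, 0,0.05,-0.005,0,0,0,0, 0,0.05,-0.005,0,0,0,0, 0,0.05,-0.005,0,0,0,0]' 55; python3 -m pendant '[0,0.05,0,-0.087,0,0,0, 0,0.1,0,-0.173,0,0,0, 0,0.15,0,-0.26,0,0,0, 0,0.15,0,-0.26,0,0,0, 0,0.15,0,-0.26,0,0,0]'
python3 - <<'E'
from h import *
s,p,Q=cur();print(s["moment"],s["contact_force"])
d=r.snapshot("side");print(p);cv2.imwrite("pics/side1.png",cv2.resize(d["img"][110:210,210:330,::-1],(720,600),interpolation=cv2.INTER_CUBIC))
E
```

```text
clock: 4.15
tool_pos: [0.4729, 0.3323, 0.0223]
eef_rot: [0.319, 0.911, -0.089, 0.246]
contact_force: [1.3, 2.2, -0.2]
opening: 0.145
finger_force: 54.9
clock: 4.65
tool_pos: [0.4415, 0.357, 0.0448]
eef_rot: [0.318, 0.911, -0.089, 0.246]
contact_force: [-0.2, -0.5, -2.7]
opening: 0.145
finger_force: 54.9
[ 0.555   0.8027 -0.0546] [-0.2284 -0.4833 -2.6901]
[0.4415 0.357  0.0448]
```

View pics/side1.png

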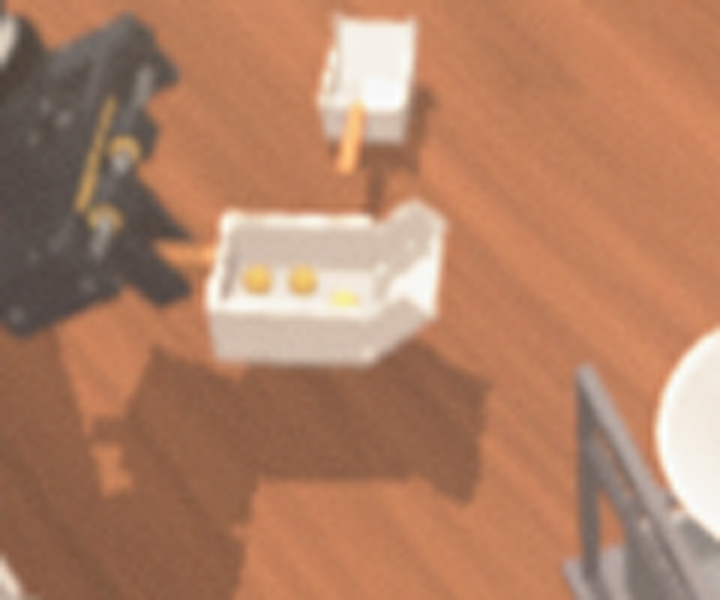

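The scoop hangs level in the grip, with its body at about (325,285) in the crop and the nuggets inside. Next I go up and over to the funnel.

```bash
python3 -m pendant '[0,-0.08,0,-0.14,0,0,0, 0,-0.18,0,-0.31,0,0,0, 0,-0.28,0,-0.48,0,0,0, 0,-0.38,0,-0.66,0,0,0, 0,-0.46,0,-0.8,0,0,0, 0,-0.5,0,-0.87,0,0,0, 0,-0.5,0,-0.87,0,0,0]'
cat >> h.py <<'E'
M=np.array([.582,-.0205,.167]);GX=.0817
def pour(az,pitch,fw,z,tilt0=-30):  # lip at mouth + fw*forward, height z
    a=np.radians(az);f=np.array([np.cos(a),np.sin(a),0]);Rt=toolR(az,tilt0+pitch)
    Rs=R.from_matrix(np.c_[f,[-f[1],f[0],0],[0,0,1]])*R.from_euler('y',pitch,degrees=True)
    lip=np.array([*M[:2],z])+fw*f
    grip=lip+Rs.apply([-GX-.068,0,.001])
    return tcp(grip,Rt),Rt
E
python3 - <<'E'
from h import *
s,p,Q=cur();print(s["q"],p,toolR(-38.7,-30).inv().__mul__(Q).magnitude())
print(go(*pour(-88,0,-.01,.235)))
E
```

```text
clock: 5.4
tool_pos: [0.4425, 0.3572, 0.1961]
eef_rot: [0.32, 0.911, -0.088, 0.246]
contact_force: [-0.8, -0.3, -3.4]
opening: 0.147
finger_force: 54.9
[-1.2614  0.7565  0.3567  1.8689  0.4745  0.6613 -0.4882] [0.4425 0.3572 0.1961] 0.006921534871444335
[-1.4999 -0.623   0.6995  0.2731  0.0044  0.4739]
```

```bash
python3 -m pendant '[0,-0.08,-0.03,0.035,0.014,0,0.024, 0,-0.24,-0.1,0.11,0.04,0,0.072, 0,-0.42,-0.174,0.196,0.076,0,0.133, 0,-0.6,-0.249,0.28,0.11,0.002,0.19, 0,-0.78,-0.323,0.364,0.142,0.002,0.247, 0,-0.9,-0.373,0.42,0.164,0.003,0.284, 0,-0.9,-0.373,0.42,0.164,0.003,0.284]'
python3 - <<'E'
from h import *
print(go(*pour(-88,0,-.01,.235)),cur()[0]["q"],cur()[1])
E
```

```text
clock: 6.1
tool_pos: [0.5248, 0.2151, 0.2089]
eef_rot: [0.545, 0.796, -0.15, 0.216]
contact_force: [0.4, 0.0, -3.9]
opening: 0.145
finger_force: 54.9
[-0.6017  0.1167  0.2716  0.1051  0.006   0.1854] [-0.9786  0.7858  0.4143  1.7497  0.2978  0.8342 -0.5039] [0.5248 0.2151 0.2089]
```

```bash
python3 -m pendant '[0,-0.06,0.01,0.03,0.01,0,0.018, 0,-0.18,0.035,0.08,0.03,0,0.055, 0,-0.32,0.06,0.145,0.056,0.003,0.1, 0,-0.45,0.09,0.2,0.08,0.004,0.14, 0,-0.56,0.11,0.25,0.098,0.006,0.172, 0,-0.6,0.12,0.27,0.105,0.006,0.185, 0,-0.6,0.12,0.27,0.105,0.006,0.185, 0,-0.6,0.12,0.27,0.105,0.006,0.185]'
python3 - <<'E'
from h import *
s,p,Q=cur();print(go(*pour(-88,0,-.01,.235)),s["q"],p)
for n in("top","side"):
    d=r.snapshot(n);np.savez(n+"2.npz",**{k:d[k] for k in("img","mtx","cam_to_world")})
t=d["img"] 
a=cv2.resize(np.load("top2.npz")["img"][100:225,255:385],(400,385));b=cv2.resize(t[100:225,255:385],(400,385))
cv2.imwrite("pics/c2.png",np.hstack([a,b])[:,:,::-1])
E
```

```text
clock: 6.9
tool_pos: [0.5748, 0.1384, 0.2184]
eef_rot: [0.666, 0.7, -0.177, 0.184]
contact_force: [-0.6, -0.5, -3.5]
opening: 0.15
finger_force: 54.9
[-0.0549  0.0102  0.0227  0.0027 -0.0041  0.0086] [-0.788   0.8291  0.4435  1.5911  0.1809  0.9917 -0.5089] [0.5748 0.1384 0.2184]
```

View pics/c2.png

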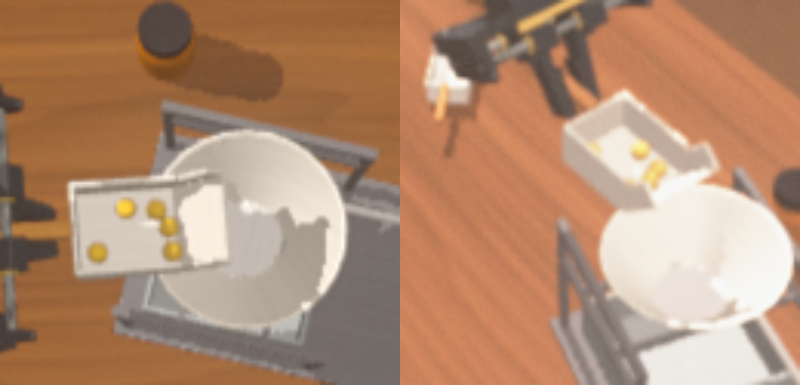

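All five nuggets are in the scoop. In the top crop its lip is over the funnel at about (225,225). Now I pour, pivoting about the lip.

```bash
python3 - <<'E'
from h import *
for a in((20,-.02,.22),(40,-.02,.2),(50,-.02,.195),(60,-.02,.19),(70,-.02,.187)):print(a,go(*pour(-88,*a)))
E
```

```text
(20, -0.02, 0.22) [-0.1283  0.01   -0.1936  0.0015  0.2181  0.0094]
(40, -0.02, 0.2) [-0.3243  0.0077 -0.2727 -0.0001  0.4403  0.0097]
(50, -0.02, 0.195) [-0.4601  0.0059 -0.3042 -0.001   0.5514  0.0097]
(60, -0.02, 0.19) [-0.6042  0.0039 -0.3084 -0.0018  0.6625  0.0097]
(70, -0.02, 0.187) [-0.7581  0.0017 -0.2958 -0.0027  0.7736  0.0097]
```

```bash
python3 -m pendant '[0,-0.03,0,-0.05,0,0.055,0, 0,-0.065,0.01,-0.1,0,0.11,0.01, 0,-0.1,0.01,-0.15,0,0.165,0.01, 0,-0.13,0.01,-0.193,0,0.218,0.01, 0,-0.18,0.01,-0.215,0,0.275,0.01, 0,-0.23,0.01,-0.235,0,0.33,0.01, 0,-0.275,0.01,-0.255,0,0.385,0.01, 0,-0.324,0.008,-0.273,0,0.44,0.01, 0,-0.37,0.007,-0.283,0,0.48,0.01, 0,-0.42,0.006,-0.295,0,0.52,0.01, 0,-0.46,0.006,-0.304,0,0.55,0.01, 0,-0.46,0.006,-0.304,0,0.55,0.01]'
python3 - <<'E'
from h import *
s,p,Q=cur();print(s["q"])
for a in((50,-.02,.195),(58,-.02,.19),(66,-.02,.188),(74,-.02,.186),(82,-.02,.185),(90,-.02,.185)):print(a,go(*pour(-88,*a)))
for n in("top","side"):
    d=r.snapshot(n);np.savez(n+"3.npz",**{k:d[k] for k in("img","mtx","cam_to_world")})
t=d["img"] 
a=cv2.resize(np.load("top3.npz")["img"][100:225,255:385],(400,385));b=cv2.resize(t[100:225,255:385],(400,385))
cv2.imwrite("pics/c3.png",np.hstack([a,b])[:,:,::-1])
E
```

```text
clock: 8.2
tool_pos: [0.5783, 0.0965, 0.2928]
eef_rot: [0.687, 0.706, 0.119, -0.123]
contact_force: [0.0, -0.6, -3.0]
opening: 0.148
finger_force: 54.9
[-0.0206  0.586  -0.0607  1.6613 -0.393   0.9193  0.2011]
(50, -0.02, 0.195) [ 0.03   -0.0027  0.0128  0.001   0.0037 -0.0042]
(58, -0.02, 0.19) [-0.0428 -0.0021 -0.0716  0.0013  0.0926 -0.0041]
(66, -0.02, 0.188) [-0.1245 -0.0014 -0.1651  0.0016  0.1814 -0.0041]
(74, -0.02, 0.186) [-0.2202 -0.0007 -0.2469  0.0019  0.2703 -0.0039]
(82, -0.02, 0.185) [-0.3259  0.0002 -0.3213  0.0022  0.3592 -0.0038]
(90, -0.02, 0.185) [-0.4395  0.001  -0.3868  0.0025  0.4481 -0.0037]
```

View pics/c3.png

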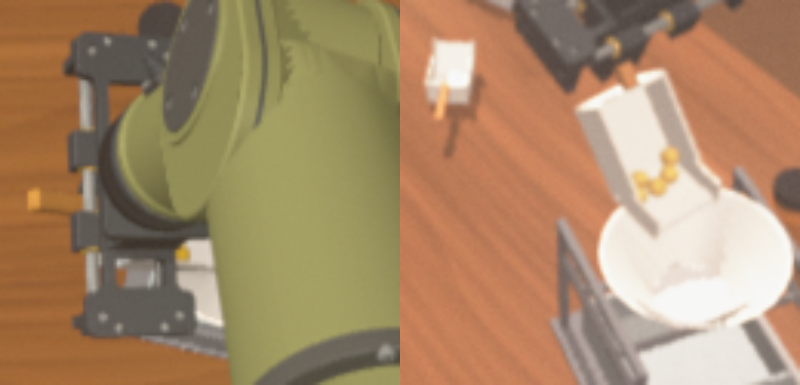

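The side crop shows the nuggets piled at the ramp foot, at about (655,180), with the lip inside the mouth outline. I continue slowly.

```bash
python3 -m pendant '[0,-0.02,0,-0.04,0,0.05,0, 0,-0.045,0,-0.07,0,0.092,0, 0,-0.08,0,-0.115,0,0.135,0, 0,-0.125,0,-0.165,0,0.18,0, 0,-0.15,0,-0.185,0,0.2,0, 0,-0.17,0,-0.205,0,0.222,0, 0,-0.195,0,-0.225,0,0.245,0, 0,-0.22,0,-0.247,0,0.27,0, 0,-0.255,0,-0.272,0,0.3,0, 0,-0.29,0,-0.297,0,0.33,0, 0,-0.326,0,-0.32,0,0.36,0, 0,-0.326,0,-0.32,0,0.36,0]'
python3 - <<'E'
from h import *
s,p,Q=cur();print(s["q"])
for a in((82,-.02,.185),(95,-.02,.188),(0,-.01,.235)):print(a,go(*pour(-88,*a)))
d=r.snapshot("side");cv2.imwrite("pics/c4.png",cv2.resize(d["img"][80:230,255:405,::-1],(600,600)))
E
```

```text
clock: 9.5
tool_pos: [0.5807, 0.0347, 0.32]
eef_rot: [0.626, 0.643, 0.306, -0.316]
contact_force: [-0.0, 0.2, -2.4]
opening: 0.148
finger_force: 54.9
[ 0.4611  0.757  -0.3149  1.5928 -0.7268  1.187   0.6406]
(82, -0.02, 0.185) [ 0.0072 -0.0043 -0.0089  0.0029 -0.0022 -0.0038]
(95, -0.02, 0.188) [-0.0835 -0.0028 -0.2056  0.0033  0.1423 -0.0035]
(0, -0.01, 0.235) [-0.1411 -0.0076  0.9108 -0.0004 -0.9133 -0.0052]
```

View pics/c4.png

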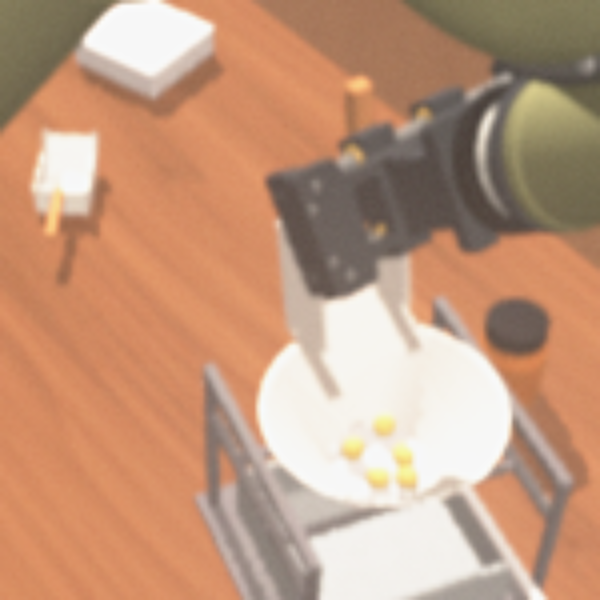

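All five nuggets lie in the funnel, at (352–407, 425–478). Next I right the scoop and carry it back.

```bash
python3 - <<'E'
from h import *
for a in((60,-.02,.21),(40,-.02,.23),(20,-.015,.24),(0,-.01,.25)):print(a,go(*pour(-88,*a)))
E
```

```text
(60, -0.02, 0.21) [ 0.2057 -0.0057  0.2346  0.0018 -0.2467 -0.003 ]
(40, -0.02, 0.23) [ 0.2629 -0.0068  0.4759  0.0012 -0.4689 -0.0033]
(20, -0.015, 0.24) [ 0.1393 -0.0071  0.6957  0.0007 -0.6912 -0.0036]
(0, -0.01, 0.25) [-0.073  -0.0067  0.845   0.     -0.9134 -0.0038]
```

```bash
python3 -m pendant '[0,0.07,0,0.08,0,-0.08,0, 0,0.14,0,0.16,0,-0.16,0, 0,0.205,0,0.235,0,-0.247,0, 0,0.235,0,0.32,0,-0.32,0, 0,0.25,0,0.4,0,-0.4,0, 0,0.263,0,0.476,0,-0.47,0, 0,0.22,0,0.55,0,-0.55,0, 0,0.18,0,0.63,0,-0.63,0, 0,0.139,0,0.69,0,-0.69,0, 0,0.07,0,0.75,0,-0.77,0, 0,0,-0.007,0.8,0,-0.84,0, 0,-0.073,-0.007,0.845,0,-0.913,0]'
cat >> h.py <<'E'
def place(dz,az=-38.7,fw=0.):
    a=np.radians(az);f=np.array([np.cos(a),np.sin(a),0]);Rt=toolR(az,-30)
    return tcp(ORG-(GX-fw)*f+[0,0,.0388+dz],Rt),Rt
E
python3 - <<'E'
from h import *
s,p,Q=cur();print(go(*pour(-88,0,-.01,.25)),"back",go(*place(.17)))
E
```

```text
clock: 10.75
tool_pos: [0.5759, 0.1342, 0.2354]
eef_rot: [0.671, 0.695, -0.179, 0.186]
contact_force: [0.6, -1.0, -2.3]
opening: 0.147
finger_force: 54.9
[-0.0239  0.005   0.0207  0.0008 -0.0003 -0.0004] back [ 1.3062 -0.6404 -0.4226 -0.2731  0.0001 -0.4748]
```

```bash
python3 -m pendant '[0,0.15,-0.07,-0.05,-0.03,0,-0.055, 0,0.35,-0.17,-0.113,-0.073,0,-0.127, 0,0.6,-0.294,-0.194,-0.125,0,-0.218, 0,0.85,-0.417,-0.275,-0.178,0,-0.309, 0,0.95,-0.466,-0.307,-0.199,0,-0.345, 0,0.95,-0.466,-0.307,-0.199,0,-0.345]'
python3 - <<'E'
from h import *
print(go(*place(.10)))
E
```

```text
clock: 11.35
tool_pos: [0.4975, 0.2807, 0.2029]
eef_rot: [0.422, 0.87, -0.112, 0.23]
contact_force: [-0.2, -0.9, -2.0]
opening: 0.141
finger_force: 54.9
[ 0.5881  0.0835  0.2834 -0.0727 -0.0042 -0.1256]
```

```bash
python3 -m pendant '[0,0.15,0.02,0.07,-0.018,0,-0.03, 0,0.35,0.05,0.17,-0.043,-0.002,-0.075, 0,0.52,0.073,0.25,-0.064,-0.004,-0.11, 0,0.588,0.083,0.283,-0.073,-0.004,-0.126, 0,0.588,0.083,0.283,-0.073,-0.004,-0.126, 0,0.588,0.083,0.283,-0.073,-0.004,-0.126]'
python3 - <<'E'
from h import *
s,p,Q=cur();print(go(*place(.01)),go(*place(0)))
d=r.snapshot("side");cv2.imwrite("pics/c5.png",cv2.resize(d["img"][80:230,205:405,::-1],(800,600)))
E
```

```text
clock: 11.95
tool_pos: [0.4792, 0.3257, 0.1242]
eef_rot: [0.326, 0.908, -0.088, 0.247]
contact_force: [-0.2, -0.3, -2.0]
opening: 0.144
finger_force: 54.9
[ 0.3611  0.0055  0.4979 -0.0033  0.0043 -0.0072] [ 0.3948  0.0054  0.5554 -0.0033  0.0043 -0.0072]
```

View pics/c5.png

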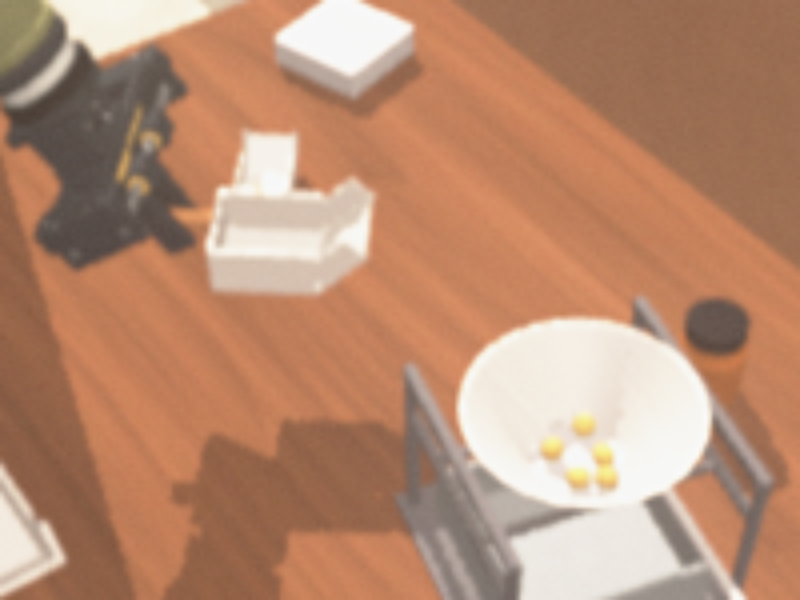

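The empty scoop is level at about (290,240), and the five nuggets are in the funnel at about (580,455). I lower the scoop gently onto the bench.

```bash
python3 -m pendant '[0,0.07,0.005,0.1,0,0.004,-0.007, 0,0.16,0.005,0.22,0,0.004,-0.007, 0,0.25,0.005,0.34,0,0.004,-0.007, 0,0.32,0.005,0.43,0,0.004,-0.007, 0,0.35,0.005,0.485,0,0.004,-0.007, 0,0.37,0.005,0.515,0,0.004,-0.007, 0,0.38,0.005,0.535,0,0.004,-0.007, 0,0.387,0.005,0.545,0,0.004,-0.007, 0,0.387,0.005,0.545,0,0.004,-0.007]'; python3 - <<'E'
from h import *
print(go(*place(0)))
E
```

```text
clock: 12.9
tool_pos: [0.4724, 0.3324, 0.024]
eef_rot: [0.32, 0.911, -0.088, 0.243]
contact_force: [0.6, -0.1, -2.4]
opening: 0.143
finger_force: 54.9
[ 0.0025  0.0007  0.0114 -0.0027 -0.0001  0.0011]
```

```bash
python3 -m pendant '[0,0.003,0,0.005,0,0,0, 0,0.006,0,0.01,0,0,0, 0,0.006,0,0.01,0,0,0, 0,0.006,0,0.01,0,0,0]'
```

```text
clock: 13.3
tool_pos: [0.4721, 0.3328, 0.0222]
eef_rot: [0.319, 0.912, -0.088, 0.243]
contact_force: [-2.1, 1.3, 4.4]
opening: 0.146
finger_force: 54.9
```

```bash
python3 -m pendant '[0.3,0,0,0,0,0,0, 0.5,0,0,0,0,0,0, 0.6,0,0,0,0,0,0, 0.6,0,0,0,0,0,0, 0.6,0,0,-0.1,0,0,0, 0.6,0,0,-0.3,0,0,0, 0.6,0,0,-0.6,0,0,0, 0.6,0,0,-0.9,0,0,0, 0.6,0,0,-1,0,0,0]'; python3 - <<'E'
from h import *
s,p,Q=cur();print(s["q"])
d=r.snapshot("top");np.savez("top5.npz",**{k:d[k] for k in("img","mtx","cam_to_world")})
a=cv2.resize(d["img"][130:260,170:440,::-1],(800,385));cv2.imwrite("pics/c6.png",a)
Rt=toolR(-90,0)
print(go([.506,-.216,.20],Rt))
E
```

```text
clock: 14.2
tool_pos: [0.413, 0.3829, 0.1546]
eef_rot: [0.319, 0.912, -0.085, 0.243]
contact_force: [0.4, 0.4, -0.1]
opening: 0.6
finger_force: 0.0
[-1.2852  0.8162  0.2884  1.8784  0.5276  0.6334 -0.6308]
[-2.7319 -2.7399  1.2159  0.1491  0.308   0.5584]
```

View pics/c6.png

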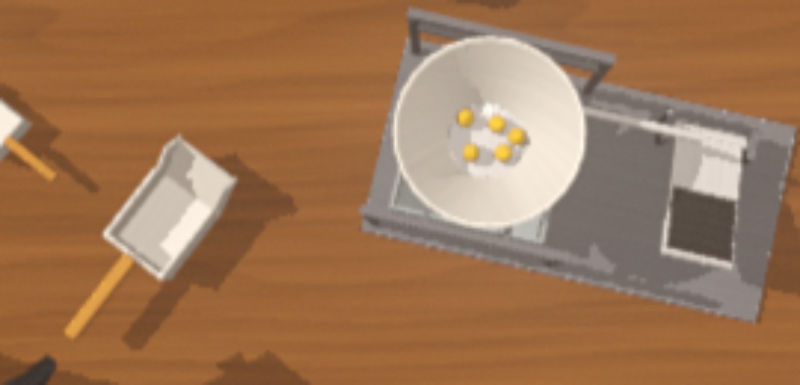

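The scoop stands upright and empty, with its body at (170,210) in the crop. The funnel holds all five nuggets at (490,135), and the treadle pad is at (700,225). Next I close the gripper and go to the treadle.

```bash
python3 - <<'E'
from h import *
s,p,Q=cur();Rt=toolR(-14,0)
A=np.array([.45,.28,.26]);a=go(A,Rt);print(a)
ey=np.array([.242,.970]);pp=np.array([*(np.array([.506,-.216])-.006*ey),.13])
print(pp,"from A",go([.47,.13,.26],Rt,A,Rt),go([.5,-.08,.25],Rt,A,Rt))
E
```

```text
[-0.8884 -0.3855 -0.2979 -0.0703  0.326  -0.2665]
[ 0.5045 -0.2218  0.13  ] from A [-0.3713 -0.938   0.      0.      0.      0.    ] [-0.904  -2.2481  0.0667  0.      0.      0.    ]
```

```bash
python3 -m pendant '[0,-0.15,-0.06,-0.15,-0.01,0.05,-0.04, 0,-0.4,-0.17,-0.29,-0.03,0.14,-0.12, 0,-0.65,-0.28,-0.3,-0.05,0.24,-0.2, 0,-0.888,-0.385,-0.3,-0.07,0.326,-0.266, 0,-0.888,-0.385,-0.3,-0.07,0.326,-0.266, 0,-0.888,-0.385,-0.3,-0.07,0.326,-0.266]' 20; python3 -m pendant '[0,-0.08,-0.2,0,0,0,0, 0,-0.18,-0.45,0,0,0,0, 0,-0.29,-0.75,0,0,0,0, 0,-0.37,-0.98,0,0,0,0, 0,-0.37,-0.98,0,0,0,0]';  python3 -m pendant '[0,-0.08,-0.2,0,0,0,0, 0,-0.18,-0.45,0,0,0,0, 0,-0.29,-0.75,0,0,0,0, 0,-0.37,-0.98,0,0,0,0, 0,-0.37,-0.98,0,0,0,0]'; python3 - <<'E'
from h import *
s,p,Q=cur();print(go([.5045,-.2218,.13],toolR(-14,0)),s["q"])
E
```

```text
clock: 14.85
tool_pos: [0.4541, 0.2717, 0.258]
eef_rot: [0.128, 0.992, -0.003, -0.0]
contact_force: [-0.6, 0.4, -0.5]
opening: 0.079
finger_force: 0.0
clock: 15.35
tool_pos: [0.4681, 0.1132, 0.2573]
eef_rot: [0.129, 0.992, -0.007, -0.001]
contact_force: [0.1, 0.7, -0.6]
opening: 0.007
finger_force: 0.0
clock: 15.85
tool_pos: [0.4855, -0.0414, 0.2586]
eef_rot: [0.129, 0.992, -0.005, -0.001]
contact_force: [0.0, 0.1, -0.7]
opening: 0.006
finger_force: 0.0
[-0.4307 -1.1205  0.8693 -0.0071 -0.0006 -0.009 ] [ 0.1812  0.4928 -0.3002  1.9397  0.2231  0.745   1.0613]
```

```bash
python3 -m pendant '[0,-0.08,-0.2,0,0,0,0, 0,-0.18,-0.45,0,0,0,0, 0,-0.29,-0.75,0,0,0,0, 0,-0.39,-0.99,0.1,0,0,0, 0,-0.43,-1,0.3,0,0,0, 0,-0.43,-1,0.5,-0.007,0,-0.009, 0,-0.43,-1,0.5,-0.007,0,-0.009]'; python3 - <<'E'
from h import *
s,p,Q=cur();print(go([.5045,-.2218,.10],toolR(-14,0)),s["q"],s["contact_force"],p)
d=r.snapshot("side");cv2.imwrite("pics/c7.png",cv2.resize(d["img"][140:320,280:480,::-1],(660,594)))
E
```

```text
clock: 16.55
tool_pos: [0.5088, -0.1957, 0.1819]
eef_rot: [0.117, 0.993, 0.003, -0.004]
contact_force: [-0.9, 0.6, -0.5]
opening: 0.004
finger_force: 0.0
[-0.017  -0.1785  0.5449  0.003  -0.0054  0.0065] [ 0.4559  0.6753 -0.2827  1.8543  0.2806  0.6593  1.3443] [-0.8762  0.6041 -0.4729] [ 0.5088 -0.1957  0.1819]
```

View pics/c7.png

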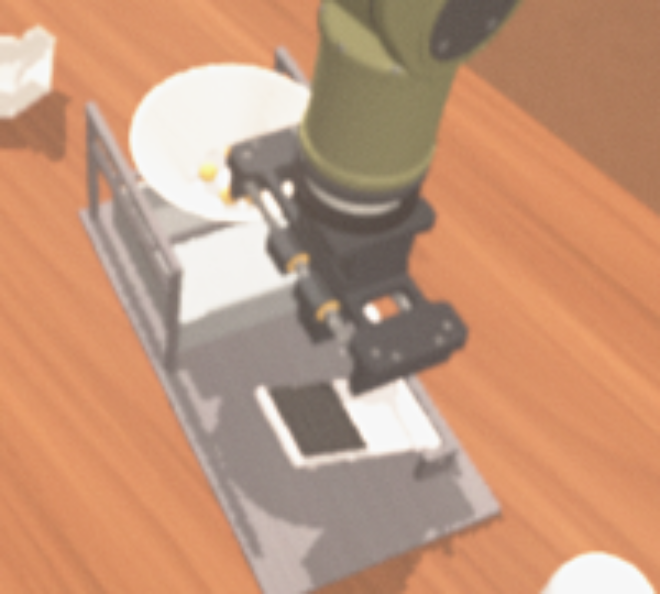

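The gripper is above the treadle, still short of the pad at (318,418), and its body is clear of the funnel. I move over the pad.

```bash
python3 -m pendant '[0,-0.01,-0.1,0.1,0,-0.005,0.006, 0,-0.017,-0.178,0.3,0,-0.005,0.006, 0,-0.017,-0.178,0.45,0,-0.005,0.006, 0,-0.017,-0.178,0.52,0,-0.005,0.006, 0,-0.017,-0.178,0.52,0,-0.005,0.006, 0,-0.017,-0.178,0.52,0,-0.005,0.006]'; python3 - <<'E'
from h import *
s,p,Q=cur();print(go([.5045,-.2218,.09],toolR(-14,0)),s["contact_force"],p)
E
python3 -m pendant '[0,0,0,0.04,0,0,0, 0,0,0,0.08,0,0,0, 0,0,0,0.12,0,0,0, 0,0,0,0.16,0,0,0, 0,0,0,0.18,0,0,0, 0,0,0,0.18,0,0,0, 0,0,0,0.18,0,0,0]'
```

```text
clock: 17.2
tool_pos: [0.509, -0.2226, 0.1089]
eef_rot: [0.121, 0.993, 0.001, 0.005]
contact_force: [0.6, 0.0, 0.4]
opening: 0.008
finger_force: 0.0
[ 0.0317 -0.0026  0.1257  0.0025  0.0064  0.0012] [0.5811 0.0456 0.3655] [ 0.509  -0.2226  0.1089]
clock: 17.9
tool_pos: [0.5081, -0.2232, 0.0806]
eef_rot: [0.121, 0.993, 0.001, 0.004]
contact_force: [-0.5, 0.3, 1.1]
opening: 0.006
finger_force: 0.8
```

```bash
python3 -m pendant '[0,0,0,0.03,0,0,0, 0,0,0,0.06,0,0,0, 0,0,0,0.08,0,0,0, 0,0,0,0.08,0,0,0]' | grep -E "pos|contact"; python3 -m pendant '[0,0,0,0.02,0,0,0, 0,0,0,0.04,0,0,0, 0,0,0,0.04,0,0,0]' | grep -E "pos|contact"
```

```text
tool_pos: [0.5074, -0.2231, 0.0686]
contact_force: [-2.3, 0.8, 7.1]
tool_pos: [0.5064, -0.2229, 0.0626]
contact_force: [-4.0, 0.4, 9.0]
```

```bash
python3 -m pendant '[0,0,0,0.015,0,0,0, 0,0,0,0.02,0,0,0, 0,0,0,0.02,0,0,0]' | grep -E "pos|contact"
```

```text
tool_pos: [0.5059, -0.2228, 0.0597]
contact_force: [-4.9, 1.3, 9.1]
```

```bash
python3 -m pendant '[0,0,0,0.015,0,0,0, 0,0,0,0.02,0,0,0, 0,0,0,0.02,0,0,0]' | grep -E "pos|contact"
```

```text
tool_pos: [0.5055, -0.2227, 0.0567]
contact_force: [-5.6, 1.7, 9.5]
```

```bash
python3 -m pendant '[0,0,0,0.01,0,0,0, 0,0,0,0.015,0,0,0, 0,0,0,0.015,0,0,0]' | grep -E "pos|contact"
```

```text
tool_pos: [0.505, -0.2226, 0.0544]
contact_force: [-6.0, 1.7, 10.1]
```

```bash
python3 -m pendant '[0,0,0,0.01,0,0,0, 0,0,0,0.015,0,0,0, 0,0,0,0.015,0,0,0]' | grep -E "pos|contact"
```

```text
tool_pos: [0.5046, -0.2225, 0.0521]
contact_force: [-6.8, 2.2, 11.2]
```

```bash
python3 -m pendant '[0,0,0,0.01,0,0,0, 0,0,0,0.015,0,0,0, 0,0,0,0.015,0,0,0]' | grep -E "pos|contact"
```

```text
tool_pos: [0.5043, -0.2225, 0.0499]
contact_force: [-7.5, 1.7, 11.2]
```

```bash
python3 -m pendant '[0,0,0,0.01,0,0,0, 0,0,0,0.013,0,0,0, 0,0,0,0.013,0,0,0]' | grep -E "pos|contact"
```

```text
tool_pos: [0.5043, -0.2225, 0.0492]
contact_force: [-9.0, 2.6, 23.0]
```

```bash
python3 -m pendant '[0,0,0,0.01,0,0,0, 0,0,0,0.013,0,0,0, 0,0,0,0.013,0,0,0]' | grep -E "pos|contact"
```

```text
tool_pos: [0.5042, -0.2224, 0.0487]
contact_force: [-12.2, 4.1, 36.5]
```

The force jumped from 11 N to 36 N over 1.2 mm, so the treadle is firmly on its stop. I ease off slightly and hold for 1.2 s.

```bash
python3 -m pendant '[0,0,0,-0.003,0,0,0, 0,0,0,-0.003,0,0,0, 0,0,0,-0.003,0,0,0, 0,0,0,-0.003,0,0,0, 0,0,0,-0.003,0,0,0, 0,0,0,-0.003,0,0,0, 0,0,0,-0.003,0,0,0, 0,0,0,-0.003,0,0,0, 0,0,0,-0.003,0,0,0, 0,0,0,-0.003,0,0,0, 0,0,0,-0.003,0,0,0, 0,0,0,-0.003,0,0,0]' | grep -E "clock|pos|contact"
python3 - <<'E'
from h import *
for n in("top","side"):
    d=r.snapshot(n);np.savez(n+"8.npz",**{k:d[k] for k in("img","mtx","cam_to_world")})
a=cv2.resize(np.load("top8.npz")["img"][120:230,285:405],(400,367));b=cv2.resize(d["img"][150:260,300:420],(400,367))
cv2.imwrite("pics/c8.png",np.hstack([a,b])[:,:,::-1])
E
```

```text
clock: 21.9
tool_pos: [0.5042, -0.2224, 0.0488]
contact_force: [-11.5, 4.2, 33.4]
```

View pics/c8.png

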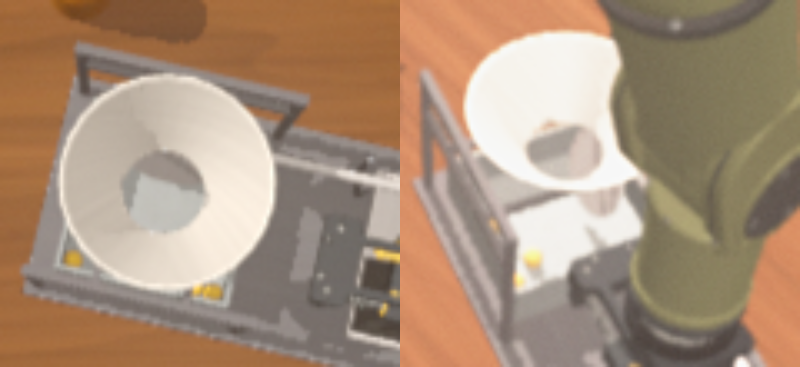

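The funnel is empty and the nuggets are in the box, at (75,258) and (205,290) in the left crop. I have now viewed 12 pictures, which is over the limit of 10, so the remaining checks are by numbers only. I let the treadle rise.

```bash
python3 -m pendant '[0,0,0,-0.04,0,0,0, 0,0,0,-0.09,0,0,0, 0,0,0,-0.15,0,0,0, 0,0,0,-0.21,0,0,0, 0,0,0,-0.27,0,0,0, 0,0,0,-0.4,0,0,0, 0,0,0,-0.6,0,0,0, 0,0,0,-0.8,0,0,0, 0,0,0,-1,0,0,0, 0,0,0,-1,0,0,0]'; python3 -m pendant '[0,0.1,0.1,-0.1,0,0,0, 0,0.4,0.3,-0.1,0,0,0, 0,0.7,0.3,-0.1,0,0,0, 0,1,0.3,-0.1,0,0,0, 0,1,0.3,-0.1,0,0,0, 0,1,0.3,-0.1,0,0,0]'
python3 - <<'E'
from h import *
d=r.snapshot("top");i=d["img"];b=np.load("top0.npz")["img"];hsv=cv2.cvtColor(i,cv2.COLOR_RGB2HSV);h0=cv2.cvtColor(b,cv2.COLOR_RGB2HSV)
for n,(x0,x1,y0,y1) in dict(treadle=(390,424,165,222),jar=(296,322,96,126),tin=(460,497,165,195),hammer=(428,512,232,290),scoop=(188,255,172,246),funnel=(305,366,145,205)).items():
    print(n,np.abs(i[y0:y1,x0:x1].astype(int)-b[y0:y1,x0:x1]).mean().round(2))
m=((hsv[:,:,0]>18)&(hsv[:,:,0]<30)&(hsv[:,:,1]>140)&(hsv[:,:,2]>120)).astype(np.uint8)[100:260,180:450]
for s in cv2.connectedComponentsWithStats(m)[2][1:]:
    if s[4]>3:print("yellow",s[0]+180,s[1]+100,s[2:])
d=r.snapshot("side");hs=cv2.cvtColor(d["img"],cv2.COLOR_RGB2HSV);m=((hs[:,:,0]>16)&(hs[:,:,0]<30)&(hs[:,:,1]>120)&(hs[:,:,2]>150)).astype(np.uint8)[100:320,220:460]
for s in cv2.connectedComponentsWithStats(m)[2][1:]:
    if s[4]>3:print("side yellow",s[0]+220,s[1]+100,s[2:])
E
```

```text
clock: 23.0
tool_pos: [0.5078, -0.2236, 0.1994]
eef_rot: [0.122, 0.993, 0.001, 0.006]
contact_force: [0.5, -0.6, -0.2]
opening: 0.004
finger_force: 0.0
clock: 23.6
tool_pos: [0.3702, -0.1432, 0.2099]
eef_rot: [0.121, 0.993, 0.001, 0.002]
contact_force: [1.0, -0.7, 0.3]
opening: 0.007
finger_force: 0.0
treadle 1.18
jar 1.39
tin 1.12
hammer 16.65
scoop 8.26
funnel 1.36
yellow 305 196 [ 4  4 14]
yellow 343 206 [ 8  3 20]
yellow 387 247 [1 4 4]
yellow 378 253 [13  4 29]
side yellow 267 134 [2 4 7]
side yellow 240 156 [4 1 4]
side yellow 248 156 [9 1 9]
side yellow 298 227 [2 3 4]
side yellow 305 241 [4 4 7]
```

```bash
python3 -c "
from plant import r
print(r.finish_job())"
```

```text
the job is handed in; nothing more can be done
None
```

The job is handed in: all five nuggets were poured into the funnel, the empty scoop stands upright where it was, and the treadle was held on its stop for 1.2 s at about 33 N and sprang back; the funnel ended empty with no nuggets visible outside the box, though I could not count all five in it, the tin and jar look unmoved, the last image comparison differed around the hammer (probably the arm or its shadow, not confirmed), and I viewed 12 pictures where 10 were allowed.

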